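# Bring the rotary tool to the hole in the vise

### The arm

A 7-joint arm with a two-finger parallel gripper is mounted at the origin on the work surface. World frame = base frame: x ahead of the robot, y to its left, z up, the work surface at z = 0. Lengths are in m, angles in rad, forces in N, time in s.
With the tool pointing down it reaches from about 0.4 to 0.85 m from the base axis. Payload 4.5 kg.
Tool frame: the origin (TCP) lies at the very end of the fingers, on their centre line; the grasp point (between the pads) lies 19 mm behind it; z points along the fingers, y is the line along which they close (so a half turn about z gives the same grasp; the last joint's range is limited). The gripper opens to 88 mm and grips with 3 to 60 N. Pads are 18 mm wide; open, the fingers measure 123 mm over their backs; the gripper's body (75 mm by 187 mm) begins 45 mm behind the grasp point.
Start: joints at [-1.243, 0.689, -0.195, 1.565, 0.157, 0.902, -0.215], TCP at [0.181, 0.598, 0.239] pointing down, gripper open.
Joint ranges: [-3.01, 3.01], [-0.46, 2.08], [-1.47, 1.51], [0.13, 2.56], [-1, 4.14], [0.04, 2.09], [-2.66, 2.66]. Speed limits (rad/s): [2.57, 2.57, 3.14, 3.14, 3.14, 3.14, 3.14].

### API

Orientations are given as a unit quaternion [x, y, z, w].
In Python, from plant import r, eyes, nets gives the robot as it stands.
- The arm moves only by the shell command python3 -m pendant 'ROWS' [FORCE]. ROWS is JSON, a list of rows, each an object of numbers: "claw": the opening, from 0 (shut) to 1 (fully open); "dx", "dy", "dz": the shift along the world's x, y, z in mm; "twist": the turn about the world's z in rad. In form: [{"claw": .., "dx": .., "dy": .., "dz": .., "twist": ..}, ...]. A call has 1 to 8 rows; each row is the pose to reach, as a shift and turn from the pose commanded when the call began; what a row does not reach only later rows make up. A row lasts 1/10 s, in which the tool goes at most 50 mm and 8.59 degrees, less where a joint would pass 70% of its speed; a pose out of reach is approached as far as the arm can. A call with a gripper value outside its range is refused whole. The fingers move at their own pace and stop on an object; FORCE is the grip in N (left out, the last holds). Time passes only in rows, so rows that repeat a pose let the fingers close. It gives the time, the measured TCP pose, the force, the opening and the grip force at its end, in the units of the state.
- r.get_state(): the state, without advancing time (a new reading comes with each control period).
- eyes.snapshot(name): name is "side" or "top" or "wrist"; returns (picture, depth): 384x512x3 uint8, blue, green, red; 384x512 float32, m along the optical axis (not along the pixel's ray), 0 where there is no reading.
- eyes.camera_info(name): a dict with "K" (3x3 intrinsics, pixels), "world_to_cam" (4x4, takes a point from world to camera coordinates); the wrist camera has in their place "T_tool_cam" (4x4, takes a point from camera to tool coordinates, whose origin is the TCP and whose axes are the flange's). Camera axes: x right, y down, z forward; pixel columns grow to the right and rows downward; lengths in m; the calibration is good to about 2 mm. A picture is of the moment at which its call begins: read the wrist's pose just before it. camera_info takes no time and is no camera call.
- r.finish_job(): hands the job in; it is judged then, once.
Trained networks look in the newest picture that a camera, given by its name, has taken for a name from the list of things; names that differ only in an ending like _2 or _b are one class to them, and where a whole thing is asked for, a point or a joint stands for the part that bears it (a point fixed in the world has none). Each returns a list of dicts, best first, with "confidence" (0 to 1); they miss things now and then, are a little off and sometimes report something else, mostly with a low value. They report only what shows in the picture. A call takes as long as a camera call.
- nets.spot_in(camera, query): "box" ([left, top, width, height] as shares, 0 to 1, of the picture: columns of its width, rows of its height, round what is visible of it).
- nets.place_of(camera, query): "position" ([column, row] as shares, 0 to 1, of the picture: columns of its width, rows of its height: a listed point, or the origin of a listed thing).
The state is a dict: "clock": time; "q": joint angles; "qd": joint speeds; "joint_torque": joint torques, N m; "tool_pos": TCP position; "eef_rot": TCP orientation; "contact_force": force on the tool from outside, world axes, zero at the start; "moment": the same for the moment, N m; "opening": opening from 0.0 (shut) to 1.0 (fully open); "finger_force": force on a finger pad.
Only numpy, scipy, OpenCV 4.12 (cv2) and the standard library are available. Lean on these libraries where they do the work, as an engineer would, in place of code of your own. Each camera call takes 0.05 s, during which the arm holds its last target. There are 200 camera calls.

### The job

Take the cordless rotary tool out of the wooden rack: lift it just over the front lip and draw it forward out of its slot, as its grinding stone is too wide to come up through the board. Carry it over the drill-bit case, paint tin and jar without touching them, and stop with the stone pointing straight down over the middle of the big hole in the plate in the vise, its tip about a centimetre above the plate, never touching plate or vise. Finish there, still holding the tool steady in the air so that I can switch it on before it meets the metal, and leave the drivers, tin and jar in their places.

Things in the scene. Friction and masses are not known exactly. Their poses are not given: they have to be found in the camera images.
- rotary_tool: cordless rotary tool, blue and black, yellow bands, 206 mm long, round, 0.3 to 0.55 kg, hanging upright nose down in a rack slot. Origin at its stone's tip (lowest point), 33 mm above the bench; +z up its axis; yaw means nothing. Going up from the tip: brick-red cone stone 0-30 mm, 6 mm wide at the tip, 26 mm at the top; thin shank; nut 13 mm wide, 42-54 mm; neck 16 mm wide, 54-72 mm
- tool_grip (a point): good point to grip from above, on the tool's axis 170 mm above the tip, 36 mm below its top end. Above the neck (which hangs in the slot): flat-bottomed collar 36 mm wide from 72 to 80 mm, resting on the rack's board; then widening to a smooth cylinder 44 mm in diameter from 98 mm to the top at 206 mm, black battery above 160 mm. Centre of mass about 130 mm above the tip
- rack: fixed plywood tool rack 110 (x) x 250 (y) x 110 mm. Origin at the centre of its underside; -x is its open front, z up. Top board: upper face 105 mm above the bench, 8 mm thick, x = -55 to +55 mm. A lip 5 mm high, 7 mm deep, stands on the board's front edge beside each slot. Below: end cheeks (116 to 125 mm either side), open front, at the back only a rail 40 mm high
- mid_slot (a point): centre of the rack's middle slot where a tool hangs, on the board's upper face: x = -20, y = 0, z = 105 mm in the rack frame. Three slots 20 mm wide, at y = -80, 0 and +80 mm, each open at the front edge (x = -55 mm) and ending at x = -10 mm. The rotary tool hangs in any of the three, a driver in each of the other two
- vise: fixed blue drill-press vise, about 255 (x) x 134 (y) x 66 mm with the plate, screw along x, its handle at -x. Origin under its middle on the bench. An aluminium plate 60 (x) x 110 (y) x 12 mm is clamped in the jaws, centred at x = 20 mm, its top level and 66 mm above the bench, the highest part of the vise
- hole (a point): centre of the big hole, 14 mm diameter, at the level of the plate's top face (66 mm above the bench); in the vise frame at x = 20, y = -22 mm. The plate's two other holes are 5 mm screw holes
- bit_case: fixed open drill-bit case, blue plastic with brass bits, 180 mm long (x). Origin under the middle of its base (85 mm wide in y, 34 mm high); its lid stands up almost vertical along the +y edge, to 116 mm above the bench, at y = 40 to 70 mm
- paint_tin: loose paint tin, red with a white band, 77 mm diameter, 91 mm high; origin at the centre of its underside
- screw_jar: loose glass jar half full of screws, with a yellow cap, 70 mm diameter, 98 mm high; origin at the centre of its underside
- screwdriver: loose screwdriver with an orange handle hanging upright in one slot of the rack; origin at its lowest point, 15 mm above the bench, +z up; 143 mm long, handle 28 mm diameter, top 158 mm above the bench, guard 34 mm diameter resting on the board
- nut_driver: loose nut driver with a green handle hanging upright in one slot of the rack; same sizes as the screwdriver

How it is judged:
By the outcome, as a careful person would: the job done as asked, in the order asked, and still so for the second after the job is handed in, while the arm keeps its last pose, push and grip.
It also fails if it takes over 45 s, if anything falls off the work surface, if the arm or the gripper's body presses on something with over 40 N, if the wrist force passes 120 N, or if a joint passes its speed limit or range.

## Working session

There is one attempt and no reset: what is moved stays moved. The work goes in short steps, Python scripts to look and compute and a shell command to move; the robot and the scene stay as the last step left them, time stands still between calls to the robot, and variables do not carry over. Pictures are saved under pics/ and viewed, at most 10 in all, crops included, and the job is handed in when it is done.

```bash
mkdir -p pics
cat > h.py <<'E'
import numpy as np,cv2
from scipy.spatial.transform import Rotation as R
from plant import r,eyes,nets
def snap(n,save=None):
    s=r.get_state(); p,d=eyes.snapshot(n); i=eyes.camera_info(n)
    if n=='wrist':
        T=np.eye(4);T[:3,:3]=R.from_quat(s['eef_rot']).as_matrix();T[:3,3]=s['tool_pos'];T=T@np.array(i['T_tool_cam'])
    else: T=np.linalg.inv(np.array(i['world_to_cam']))
    if save: cv2.imwrite('pics/'+save,p)
    return p,d,np.array(i['K']),T
def ray(K,T,u,v): return T[:3,3],T[:3,:3]@np.linalg.inv(K)@[u,v,1]
def atz(K,T,u,v,z):
    o,d=ray(K,T,u,v); return o+d*(z-o[2])/d[2]
def cloud(d,K,T):
    v,u=np.mgrid[:384,:512]; P=(np.stack([u,v,np.ones_like(u)],-1)@np.linalg.inv(K).T)*d[...,None]
    P=P@T[:3,:3].T+T[:3,3]; P[d==0]=np.nan; return P
E
python3 - <<'E'
from h import *
np.set_printoptions(precision=4,suppress=True)
print(r.get_state())
Q={'rotary_tool':.033,'tool_grip':.203,'rack':0,'mid_slot':.105,'vise':0,'hole':.066,'bit_case':0,'paint_tin':0,'screw_jar':0,'screwdriver':.015,'nut_driver':.015}
for c in('top','side'):
    p,d,K,T=snap(c,c+'.png'); print(c,T[:3,3],T[:3,2])
    for q,z in Q.items():
        for o in nets.place_of(c,q)[:2]:
            u,v=np.array(o['position'])*[512,384]; print(q,round(o['confidence'],2),round(u),round(v),atz(K,T,u,v,z))
a=np.hstack([cv2.imread('pics/top.png'),cv2.imread('pics/side.png')]);cv2.imwrite('pics/a.png',cv2.resize(a,(800,300)))
E
```

```text
{'clock': 0.0, 'q': array([-1.2432,  0.69  , -0.1945,  1.5664,  0.1573,  0.9025, -0.2151]), 'qd': array([-0.0008,  0.0002, -0.0005, -0.0015, -0.0003,  0.0017,  0.0003]), 'joint_torque': array([  0.0004, -52.7568,  -1.2667, -15.3425,  -0.0526,   0.0067,
         0.0002]), 'tool_pos': array([0.1809, 0.5976, 0.2379]), 'eef_rot': array([ 0.1463,  0.9892, -0.0009, -0.0001]), 'contact_force': array([-0.0425, -0.0797,  0.6222]), 'moment': array([-0.018 , -0.0252, -0.0251]), 'finger_force': 0.0, 'opening': 1.0027162913705039}
top [0.3474 0.0312 1.2227] [ 0.2249 -0.0052 -0.9744]
rotary_tool 0.94 129 267 [0.4558 0.3194 0.033 ]
tool_grip 0.91 105 260 [0.4561 0.3277 0.203 ]
rack 0.66 161 250 [0.4987 0.2504 0.    ]
mid_slot 0.92 157 255 [0.4753 0.2406 0.105 ]
vise 0.57 374 216 [ 0.5725 -0.2815  0.    ]
vise 0.3 191 249 [0.4997 0.175  0.    ]
hole 0.85 393 207 [ 0.5827 -0.3113  0.066 ]
bit_case 0.79 283 209 [ 0.5949 -0.0536  0.    ]
bit_case 0.71 394 205 [ 0.5997 -0.3336  0.    ]
paint_tin 0.79 282 151 [ 0.7481 -0.0566  0.    ]
screw_jar 0.88 295 271 [ 0.442  -0.0786  0.    ]
screwdriver 0.48 159 256 [0.4833 0.2509 0.015 ]
nut_driver 0.78 191 248 [0.5018 0.1745 0.015 ]
nut_driver 0.61 128 266 [0.4598 0.3258 0.015 ]
side [ 0.05   -0.6446  0.7664] [ 0.5159  0.6307 -0.5797]
rotary_tool 0.56 156 190 [0.4615 0.3163 0.033 ]
tool_grip 0.64 147 141 [0.4553 0.3162 0.203 ]
tool_grip 0.62 265 246 [ 0.4457 -0.2038  0.203 ]
rack 0.6 180 204 [0.5005 0.251  0.    ]
mid_slot 0.75 170 181 [0.4719 0.2337 0.105 ]
vise 0.79 330 307 [ 0.577  -0.2868  0.    ]
vise 0.45 347 293 [ 0.637  -0.2854  0.    ]
hole 0.78 347 294 [ 0.5865 -0.318   0.066 ]
bit_case 0.98 263 245 [ 0.5868 -0.0376  0.    ]
paint_tin 0.72 306 223 [ 0.7415 -0.0427  0.    ]
screw_jar 0.67 221 280 [ 0.4266 -0.07    0.    ]
screwdriver 0.66 173 203 [0.4804 0.25   0.015 ]
nut_driver 0.5 194 209 [0.5141 0.1899 0.015 ]
nut_driver 0.22 222 280 [ 0.4216 -0.081   0.015 ]
```

View pics/top.png

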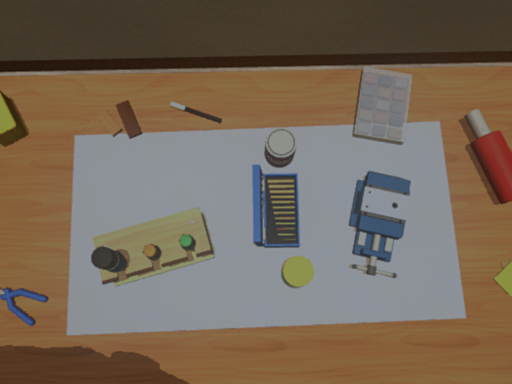

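View pics/side.png

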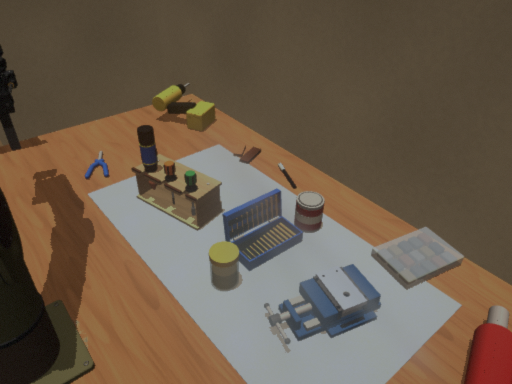

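The top view shows the black tool in the rack's left (+y) slot at about (105,260), with the drivers at (150,250) and (186,241). The jar is at (298,271), the tin at (281,145), the case at (280,210) and the hole at (395,205). The side view agrees. Next I'll refine the tool axis, hole and obstacles from depth.

Run:
```python
from h import *
from scipy.optimize import least_squares
np.set_printoptions(precision=4,suppress=True)
for c in('top','side'):
    p,d,K,T=snap(c); P=cloud(d,K,T)
    x,y,z=P[...,0],P[...,1],P[...,2]
    m=(np.hypot(x-.457,y-.322)<.06)&(z>.135)&(z<.235); A=P[m]
    f=least_squares(lambda a:np.hypot(A[:,0]-a[0],A[:,1]-a[1])-.022,[.457,.322],loss='soft_l1',f_scale=.002)
    print(c,'tool',f.x,len(A),'top',np.nanmax(z[np.hypot(x-f.x[0],y-f.x[1])<.03]))
    m=(z>.10)&(z<.109)&(np.hypot(x-.49,y-.25)<.2)&(y>.1)
    b=cv2.minAreaRect(P[m][:,:2].astype(np.float32)*1000);print('board',b)
    m=(abs(z-.066)<.005)&(np.hypot(x-.58,y+.3)<.1)
    b=cv2.minAreaRect(P[m][:,:2].astype(np.float32)*1000);print('plate',b,np.median(z[m]))
    for n,q,zr in(('lid',(.595,-.05,.15),(.06,.13)),('tin',(.745,-.05,.06),(.085,.12)),('jar',(.435,-.075,.06),(.09,.12))):
        m=(np.hypot(x-q[0],y-q[1])<q[2])&(z>zr[0])&(z<zr[1]); A=P[m]
        if n=='lid': A=A[(A[:,0]>.49)&(A[:,0]<.69)]
        print(n,A.min(0),A.max(0))
    q=nets.place_of(c,'hole')[0]['position'];u,v=np.array(q)*[512,384];uu,vv=int(u),int(v)
    cv2.imwrite('pics/h%s.png'%c,cv2.resize(p[vv-30:vv+30,uu-40:uu+40],None,fx=5,fy=5,interpolation=2));print(uu-40,vv-30)
cv2.imwrite('pics/hh.png',np.hstack([cv2.imread('pics/htop.png'),cv2.imread('pics/hside.png')]))
```

```text
top tool [0.4591 0.3253] 296 top 0.24324750258815397
board ((499.313720703125, 253.09805297851562), (111.13191986083984, 250.42066955566406), 15.169758796691895)
plate ((589.1436157226562, -292.0708923339844), (110.61637878417969, 143.52743530273438), 76.30024719238281) 0.06474978502385742
lid [0.4999 0.0006 0.0604] [0.6807 0.024  0.1199]
tin [ 0.7035 -0.0848  0.0851] [ 0.7772 -0.0103  0.1005]
jar [ 0.4001 -0.1094  0.0921] [ 0.4676 -0.0416  0.1043]
354 172
side tool [0.4579 0.3238] 517 top 0.24122259688574632
board ((497.4485168457031, 251.21200561523438), (114.38359069824219, 254.02438354492188), 14.783110618591309)
plate ((587.2662353515625, -294.0454406738281), (111.84078979492188, 145.20033264160156), 76.47452545166016) 0.06535289994799032
lid [ 0.4967 -0.0048  0.06  ] [0.6804 0.0239 0.1171]
tin [ 0.6999 -0.0884  0.0851] [ 0.7789 -0.0114  0.0956]
jar [ 0.3975 -0.1137  0.0901] [ 0.4668 -0.0425  0.1025]
304 262
```

View pics/hh.png

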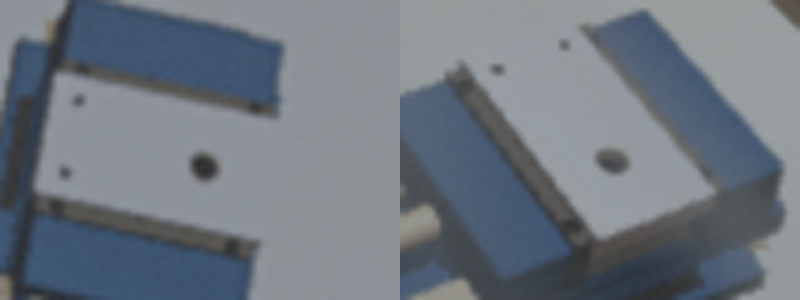

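```bash
python3 -m pendant '[{"claw":1,"dx":0,"dy":0,"dz":50,"twist":0},{"claw":1,"dx":35,"dy":-34,"dz":60,"twist":0},{"claw":1,"dx":80,"dy":-79,"dz":60,"twist":0},{"claw":1,"dx":125,"dy":-123,"dz":60,"twist":0},{"claw":1,"dx":170,"dy":-167,"dz":60,"twist":0},{"claw":1,"dx":205,"dy":-202,"dz":60,"twist":0},{"claw":1,"dx":215,"dy":-212,"dz":60,"twist":0},{"claw":1,"dx":215,"dy":-212,"dz":60,"twist":0}]' 40
python3 - <<'E'
from h import *
from scipy.optimize import least_squares
np.set_printoptions(precision=4,suppress=True)
for c,u,v in(('top',394.8,205.2),('side',346.4,293.8)):
    p,d,K,T=snap(c); print('hole',c,atz(K,T,u,v,.066))
p,d,K,T=snap('wrist','w1.png'); P=cloud(d,K,T);x,y,z=P[...,0],P[...,1],P[...,2]
m=(np.hypot(x-.458,y-.324)<.06)&(z>.135)&(z<.235);A=P[m];print(len(A))
f=least_squares(lambda a:np.hypot(A[:,0]-a[0],A[:,1]-a[1])-.022,[.457,.322],loss='soft_l1',f_scale=.002)
print('tool',f.x)
m=(np.hypot(x-.458,y-.324)<.04)&(z>.235); print(m.sum(),P[m].mean(0),P[m].max(0))
print(r.get_state())
E
```

```text
clock: 2.2
tool_pos: [0.4025, 0.3791, 0.2987]
eef_rot: [0.153, 0.988, -0.002, 0.002]
contact_force: [0.4, 0.5, -0.1]
opening: 0.999
finger_force: 0.0
hole top [ 0.5858 -0.3149  0.066 ]
hole side [ 0.5852 -0.3166  0.066 ]
2463
tool [0.4576 0.3241]
1413 [0.4489 0.3275 0.2388] [0.4667 0.3462 0.2411]
{'clock': 2.35, 'q': array([-0.72  ,  0.5236, -0.2209,  1.7061,  0.1363,  0.9265,  0.2825]), 'qd': array([-0.0355,  0.0007, -0.0286, -0.0036, -0.0021, -0.001 , -0.0004]), 'joint_torque': array([  2.0603, -44.9878,  -0.1726, -15.6054,   0.1112,   0.0823,
         0.0219]), 'tool_pos': array([0.3957, 0.3866, 0.2988]), 'eef_rot': array([ 0.1465,  0.9892,  0.0004, -0.0003]), 'contact_force': array([-0.5464,  0.3824, -0.4836]), 'moment': array([ 0.0657,  0.0041, -0.0176]), 'finger_force': 0.0, 'opening': 1.0016127218778614}
```

View pics/w1.png

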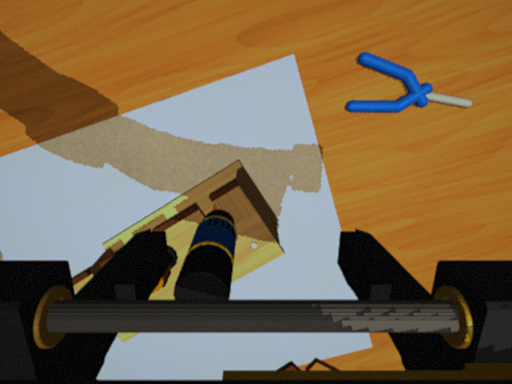

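The wrist view shows the tool's top near (205,270), between the open fingers and in line with the estimate of (0.458, 0.324). I'll go over it and descend.

```bash
python3 -m pendant '[{"claw":1,"dx":30,"dy":-30,"dz":0,"twist":0},{"claw":1,"dx":62,"dy":-62,"dz":0,"twist":0},{"claw":1,"dx":62,"dy":-62,"dz":0,"twist":0},{"claw":1,"dx":62,"dy":-62,"dz":0,"twist":0},{"claw":1,"dx":62,"dy":-62,"dz":-40,"twist":0},{"claw":1,"dx":62,"dy":-62,"dz":-80,"twist":0},{"claw":1,"dx":62,"dy":-62,"dz":-115,"twist":0},{"claw":1,"dx":62,"dy":-62,"dz":-115,"twist":0}]' 40
python3 -m pendant '[{"claw":1,"dx":0,"dy":0,"dz":0,"twist":0},{"claw":1,"dx":0,"dy":0,"dz":0,"twist":0}]'
```

```text
clock: 3.15
tool_pos: [0.4533, 0.3251, 0.18]
eef_rot: [0.144, 0.99, -0.003, -0.004]
contact_force: [-0.7, -0.3, -0.1]
opening: 0.997
finger_force: 0.0
clock: 3.35
tool_pos: [0.4582, 0.3264, 0.1857]
eef_rot: [0.145, 0.989, 0.002, 0.001]
contact_force: [-0.2, 0.4, 0.4]
opening: 1.001
finger_force: 0.0
```

```bash
python3 -m pendant '[{"claw":0.3,"dx":0,"dy":0,"dz":0,"twist":0},{"claw":0.3,"dx":0,"dy":0,"dz":0,"twist":0},{"claw":0.3,"dx":0,"dy":0,"dz":0,"twist":0},{"claw":0.3,"dx":0,"dy":0,"dz":0,"twist":0},{"claw":0.3,"dx":0,"dy":0,"dz":0,"twist":0},{"claw":0.3,"dx":0,"dy":0,"dz":0,"twist":0},{"claw":0.3,"dx":0,"dy":0,"dz":0,"twist":0},{"claw":0.3,"dx":0,"dy":0,"dz":0,"twist":0}]' 40
python3 -c "
from h import *
s=r.get_state();print(s['tool_pos'],s['contact_force'],s['moment'])"
```

```text
clock: 4.15
tool_pos: [0.4581, 0.3244, 0.1838]
eef_rot: [0.146, 0.989, 0.0, 0.0]
contact_force: [0.7, -0.3, 0.1]
opening: 0.491
finger_force: 40.0
[0.45805163 0.32437771 0.18378873] [ 0.72802598 -0.33207988  0.14612726] [ 0.03990291 -0.04166956  0.02650662]
```

Gripped: the opening of 0.491 is 43 mm. I'll lift 11 mm.

```bash
python3 -m pendant '[{"claw":0.3,"dx":0,"dy":0,"dz":4,"twist":0},{"claw":0.3,"dx":0,"dy":0,"dz":8,"twist":0},{"claw":0.3,"dx":0,"dy":0,"dz":11,"twist":0},{"claw":0.3,"dx":0,"dy":0,"dz":11,"twist":0},{"claw":0.3,"dx":0,"dy":0,"dz":11,"twist":0},{"claw":0.3,"dx":0,"dy":0,"dz":11,"twist":0},{"claw":0.3,"dx":0,"dy":0,"dz":11,"twist":0}]' 45
python3 - <<'E'
from h import *
for c in('side','top'):
    p,d,K,T=snap(c); 
    a=p[115:235,120:240] if c=='side' else p[190:310,80:200]
    cv2.imwrite('pics/l%s.png'%c,cv2.resize(a,(400,400),interpolation=2))
cv2.imwrite('pics/lift.png',np.hstack([cv2.imread('pics/lside.png'),cv2.imread('pics/ltop.png')]))
s=r.get_state();print(s['tool_pos'],s['contact_force'],s['moment'])
E
```

```text
clock: 4.85
tool_pos: [0.4579, 0.3241, 0.1946]
eef_rot: [0.146, 0.989, -0.0, -0.0]
contact_force: [0.1, -0.1, -4.1]
opening: 0.492
finger_force: 45.0
[0.45789115 0.32419709 0.19462787] [-0.29478427 -0.07454544 -5.2890718 ] [-0.0039207   0.01667236 -0.02927773]
```

View pics/lift.png

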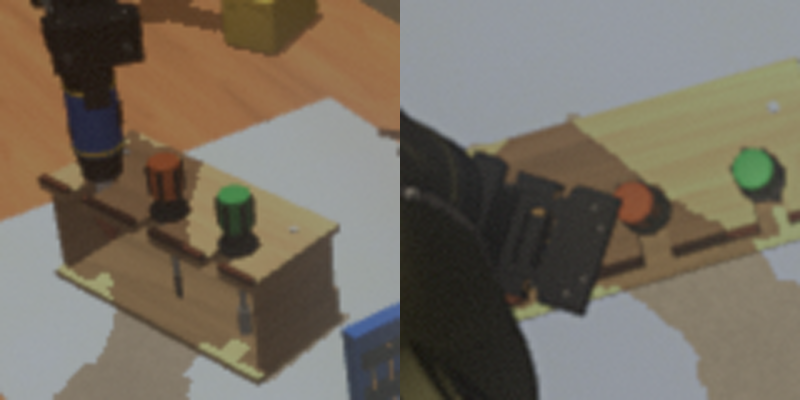

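The tool is lifted (about 5 N, upright, collar clear of the board at about (100,180)), with both drivers undisturbed. Now I'll draw it forward along the slot, (-0.966, -0.259).

```bash
python3 -m pendant '[{"claw":0.3,"dx":-6,"dy":-1.6,"dz":0,"twist":0},{"claw":0.3,"dx":-15,"dy":-4,"dz":0,"twist":0},{"claw":0.3,"dx":-26,"dy":-7,"dz":0,"twist":0},{"claw":0.3,"dx":-38,"dy":-10.2,"dz":0,"twist":0},{"claw":0.3,"dx":-50,"dy":-13.4,"dz":0,"twist":0},{"claw":0.3,"dx":-62,"dy":-16.6,"dz":0,"twist":0},{"claw":0.3,"dx":-73,"dy":-19.6,"dz":0,"twist":0},{"claw":0.3,"dx":-82,"dy":-22,"dz":0,"twist":0}]'
python3 -m pendant '[{"claw":0.3,"dx":-8,"dy":-2,"dz":0,"twist":0},{"claw":0.3,"dx":-10,"dy":-2.7,"dz":0,"twist":0},{"claw":0.3,"dx":-10,"dy":-2.7,"dz":0,"twist":0},{"claw":0.3,"dx":-10,"dy":-2.7,"dz":0,"twist":0}]'
python3 - <<'E'
from h import *
np.set_printoptions(precision=4,suppress=True)
for c in('side','top'):
    p,d,K,T=snap(c); 
    a=p[115:235,100:220] if c=='side' else p[190:310,80:200]
    cv2.imwrite('pics/l%s.png'%c,cv2.resize(a,(400,400),interpolation=2))
cv2.imwrite('pics/out.png',np.hstack([cv2.imread('pics/lside.png'),cv2.imread('pics/ltop.png')]))
s=r.get_state();print(s['tool_pos'],s['contact_force'],s['moment'],s['q'])
E
```

```text
clock: 5.75
tool_pos: [0.3747, 0.3019, 0.1949]
eef_rot: [0.146, 0.989, -0.0, -0.0]
contact_force: [0.5, -0.5, -4.1]
opening: 0.487
finger_force: 45.0
clock: 6.15
tool_pos: [0.3666, 0.2998, 0.1948]
eef_rot: [0.147, 0.989, 0.0, 0.0]
contact_force: [0.6, -0.1, -3.8]
opening: 0.489
finger_force: 45.0
[0.3666 0.2997 0.1947] [ 0.1049 -0.5909 -4.7503] [-0.0266 -0.0089 -0.0006] [-0.6685  0.5699 -0.1771  2.059   0.1903  0.527   0.2936]
```

View pics/out.png

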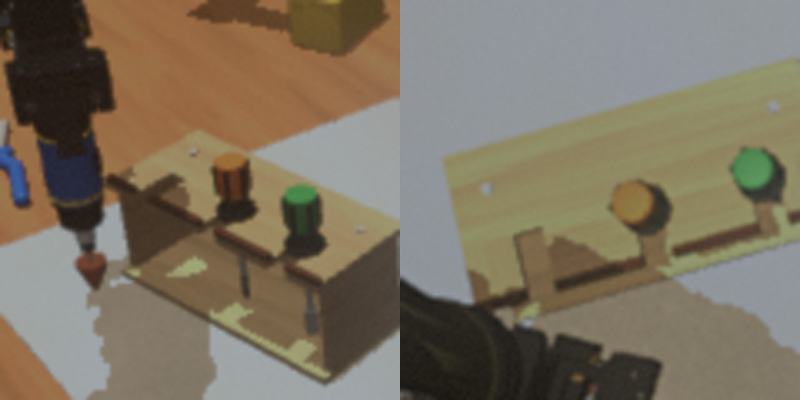

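The tool is clear of the rack: the stone shows whole at (92,265) in the side crop, and the slot is empty and both drivers in place in the top crop. I'll raise it, then carry.

```bash
python3 -m pendant '[{"claw":0.3,"dx":0,"dy":0,"dz":8,"twist":0},{"claw":0.3,"dx":0,"dy":0,"dz":24,"twist":0},{"claw":0.3,"dx":0,"dy":0,"dz":44,"twist":0},{"claw":0.3,"dx":0,"dy":0,"dz":66,"twist":0},{"claw":0.3,"dx":0,"dy":0,"dz":88,"twist":0},{"claw":0.3,"dx":0,"dy":0,"dz":110,"twist":0},{"claw":0.3,"dx":0,"dy":0,"dz":126,"twist":0},{"claw":0.3,"dx":0,"dy":0,"dz":135,"twist":0}]'
python3 -m pendant '[{"claw":0.3,"dx":3,"dy":-9,"dz":0,"twist":0},{"claw":0.3,"dx":10,"dy":-28,"dz":0,"twist":0},{"claw":0.3,"dx":19,"dy":-52,"dz":0,"twist":0},{"claw":0.3,"dx":28,"dy":-79,"dz":0,"twist":0},{"claw":0.3,"dx":38,"dy":-107,"dz":0,"twist":0},{"claw":0.3,"dx":48,"dy":-135,"dz":0,"twist":0},{"claw":0.3,"dx":58,"dy":-163,"dz":0,"twist":0},{"claw":0.3,"dx":68,"dy":-191,"dz":0,"twist":0}]'
python3 -m pendant '[{"claw":0.3,"dx":10,"dy":-28,"dz":0,"twist":0},{"claw":0.3,"dx":20,"dy":-56,"dz":0,"twist":0},{"claw":0.3,"dx":30,"dy":-84,"dz":0,"twist":0},{"claw":0.3,"dx":40,"dy":-112,"dz":0,"twist":0},{"claw":0.3,"dx":50,"dy":-140,"dz":0,"twist":0},{"claw":0.3,"dx":60,"dy":-168,"dz":0,"twist":0},{"claw":0.3,"dx":70,"dy":-196,"dz":0,"twist":0},{"claw":0.3,"dx":80,"dy":-224,"dz":0,"twist":0}]'
```

```text
clock: 7.05
tool_pos: [0.3663, 0.2998, 0.3315]
eef_rot: [0.147, 0.989, 0.001, 0.001]
contact_force: [-0.4, -0.1, -5.4]
opening: 0.493
finger_force: 45.0
clock: 7.85
tool_pos: [0.4335, 0.1062, 0.3288]
eef_rot: [0.147, 0.989, -0.001, -0.001]
contact_force: [0.4, 1.0, -5.2]
opening: 0.489
finger_force: 45.0
clock: 8.65
tool_pos: [0.513, -0.1175, 0.3285]
eef_rot: [0.147, 0.989, -0.0, -0.001]
contact_force: [0.2, -0.4, -4.7]
opening: 0.489
finger_force: 45.0
```

```bash
python3 -m pendant '[{"claw":0.3,"dx":10,"dy":-28,"dz":0,"twist":0},{"claw":0.3,"dx":20,"dy":-56,"dz":0,"twist":0},{"claw":0.3,"dx":30,"dy":-84,"dz":0,"twist":0},{"claw":0.3,"dx":40,"dy":-112,"dz":0,"twist":0},{"claw":0.3,"dx":50,"dy":-140,"dz":0,"twist":0},{"claw":0.3,"dx":60,"dy":-168,"dz":0,"twist":0},{"claw":0.3,"dx":67,"dy":-190,"dz":0,"twist":0},{"claw":0.3,"dx":71,"dy":-200,"dz":0,"twist":0}]'
python3 -m pendant '[{"claw":0.3,"dx":0,"dy":0,"dz":-12,"twist":0},{"claw":0.3,"dx":0,"dy":0,"dz":-35,"twist":0},{"claw":0.3,"dx":0,"dy":0,"dz":-58,"twist":0},{"claw":0.3,"dx":0,"dy":0,"dz":-72,"twist":0},{"claw":0.3,"dx":0,"dy":0,"dz":-80,"twist":0},{"claw":0.3,"dx":0,"dy":0,"dz":-80,"twist":0},{"claw":0.3,"dx":0,"dy":0,"dz":-80,"twist":0},{"claw":0.3,"dx":0,"dy":0,"dz":-80,"twist":0}]'
python3 - <<'E'
from h import *
np.set_printoptions(precision=4,suppress=True)
s=r.get_state();print(s['tool_pos'],s['contact_force'],s['moment'],s['q'])
ims=[]
for c in('side','top'):
    p,d,K,T=snap(c); W=np.linalg.inv(T)
    for n,q in(('hole',(.5855,-.3158,.066)),('tip',(*s['tool_pos'][:2],s['tool_pos'][2]-.151)),('colr',(*s['tool_pos'][:2],s['tool_pos'][2]-.071))):
        a=K@(W@[*q,1])[:3];print(c,n,a[:2]/a[2])
    x0,y0=(296,216) if c=='side' else (345,150)
    ims.append(cv2.resize(p[y0:y0+100,x0:x0+100],(400,400),interpolation=2))
cv2.imwrite('pics/o1.png',np.hstack(ims))
E
```

```text
clock: 9.45
tool_pos: [0.5833, -0.319, 0.3276]
eef_rot: [0.148, 0.989, -0.001, -0.002]
contact_force: [-0.7, 0.2, -5.1]
opening: 0.49
finger_force: 45.0
clock: 10.25
tool_pos: [0.5856, -0.3154, 0.2508]
eef_rot: [0.146, 0.989, -0.0, 0.001]
contact_force: [0.4, 0.0, -5.0]
opening: 0.491
finger_force: 45.0
[ 0.5856 -0.3154  0.2508] [ 0.3951  0.0197 -5.0203] [ 0.0044 -0.0184  0.0304] [ 0.4825  0.7298 -0.1118  1.4225  0.0887  0.9923  1.6278]
side hole [346.2041 293.4915]
side tip [348.4555 282.7102]
side colr [354.4912 255.4619]
top hole [395.1936 205.3353]
top tip [399.1504 202.2666]
top colr [409.9065 194.325 ]
```

View pics/o1.png

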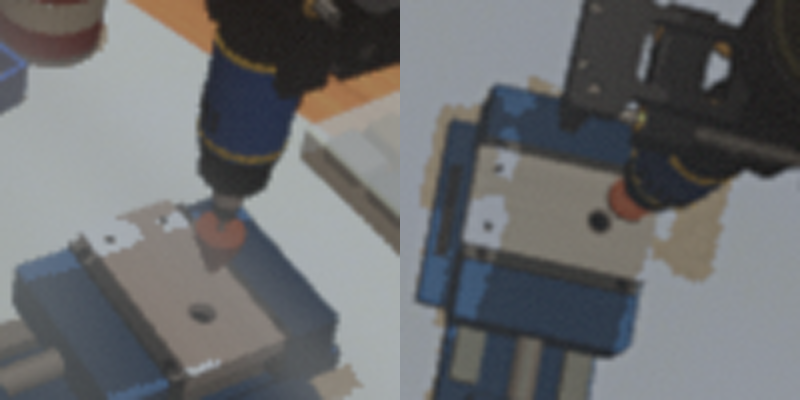

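In the side crop the tip is at (212,270) against a predicted (210,267), and the hole is at (201,313). The top crop agrees. I'll descend to about 12 mm and check.

```bash
python3 -m pendant '[{"claw":0.3,"dx":0,"dy":0,"dz":-5,"twist":0},{"claw":0.3,"dx":0,"dy":0,"dz":-11,"twist":0},{"claw":0.3,"dx":0,"dy":0,"dz":-17,"twist":0},{"claw":0.3,"dx":0,"dy":0,"dz":-21,"twist":0},{"claw":0.3,"dx":0,"dy":0,"dz":-21,"twist":0},{"claw":0.3,"dx":0,"dy":0,"dz":-21,"twist":0},{"claw":0.3,"dx":0,"dy":0,"dz":-21,"twist":0}]'
python3 - <<'E'
from h import *
from scipy.optimize import least_squares
np.set_printoptions(precision=4,suppress=True)
s=r.get_state();t=s['tool_pos'];print(t,s['contact_force'],s['moment'])
ims=[]
for c in('side','top'):
    p,d,K,T=snap(c); W=np.linalg.inv(T);P=cloud(d,K,T);x,y,z=P[...,0],P[...,1],P[...,2]
    for n,q in(('hole',(.5855,-.3158,.066)),('tip',(*t[:2],t[2]-.151)),('stonetop',(*t[:2],t[2]-.121))):
        a=K@(W@[*q,1])[:3];a=a[:2]/a[2];print(c,n,a,8*(a-[325,250] if c=='side' else a-[370,180]))
    for z0,z1 in((.125,.165),(.165,.195),(.18,.21)):
        z0+=t[2]-.2298+.05-.05; m=(np.hypot(x-t[0],y-t[1])<.035)&(z>z0+.02)&(z<z1+.02);A=P[m]
        if len(A)>20:
            f=least_squares(lambda a:np.hypot(A[:,0]-a[0],A[:,1]-a[1])-.022,t[:2],loss='soft_l1',f_scale=.002);print(c,z0,'axis-tcp',(f.x-t[:2])*1000,len(A))
    b=p[...,0].astype(int);rr=p[...,2].astype(int)
    m=(np.hypot(x-t[0],y-t[1])<.02)&(z<t[2]-.118)&(z>.069)&(rr>b+25);A=P[m];print('stone',len(A),A.min(0),A.max(0))
    x0,y0=(325,250) if c=='side' else (370,180)
    ims.append(cv2.resize(p[y0:y0+50,x0:x0+50],(400,400),interpolation=2))
cv2.imwrite('pics/o2.png',np.hstack(ims))
E
```

```text
clock: 11.05
tool_pos: [0.5852, -0.3156, 0.229]
eef_rot: [0.146, 0.989, -0.0, 0.0]
contact_force: [0.1, -0.7, -3.8]
opening: 0.49
finger_force: 45.0
[ 0.5852 -0.3156  0.229 ] [ 0.1287 -0.711  -3.7571] [-0.0194  0.0002 -0.0389]
side hole [346.2041 293.4915] [169.6331 347.9323]
side tip [346.8556 289.7657] [174.8446 318.1259]
side stonetop [348.9787 280.1776] [191.8294 241.4211]
side 0.12418322185718833 axis-tcp [1.2795 0.3497] 207
side 0.16418322185718834 axis-tcp [-0.6704 -0.7169] 275
side 0.17918322185718832 axis-tcp [-0.6617 -0.7626] 248
stone 58 [ 0.5743 -0.3281  0.1059] [ 0.5965 -0.3054  0.1108]
top hole [395.1936 205.3353] [201.5485 202.6828]
top tip [396.5413 204.4018] [212.3305 195.2145]
top stonetop [400.2611 201.6607] [242.0888 173.2857]
top 0.12418322185718833 axis-tcp [ 1.7747 -0.8028] 63
top 0.16418322185718834 axis-tcp [0.7174 0.7598] 101
top 0.17918322185718832 axis-tcp [0.844  0.6118] 98
stone 46 [ 0.5747 -0.3213  0.104 ] [ 0.5967 -0.3032  0.1108]
```

View pics/o2.png

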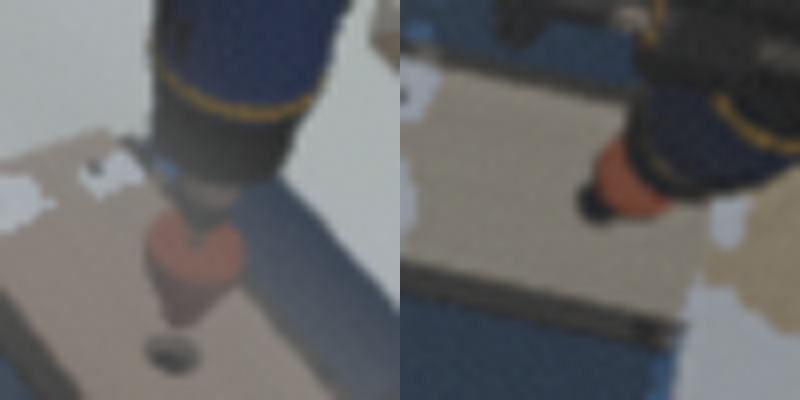

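In the side crop the tip is at about (181,324) and the hole centre at (172,354). Both match the prediction for a tip 12 mm over the hole's centre, with the tool vertical. I'll lower it 2 mm, settle and hand in.

```bash
python3 -m pendant '[{"claw":0.3,"dx":0,"dy":0,"dz":-1,"twist":0},{"claw":0.3,"dx":0,"dy":0,"dz":-2,"twist":0},{"claw":0.3,"dx":0,"dy":0,"dz":-2,"twist":0},{"claw":0.3,"dx":0,"dy":0,"dz":-2,"twist":0},{"claw":0.3,"dx":0,"dy":0,"dz":-2,"twist":0},{"claw":0.3,"dx":0,"dy":0,"dz":-2,"twist":0}]'
python3 -c "
from h import *
print(r.get_state()['tool_pos'],r.finish_job())"
```

```text
clock: 11.75
tool_pos: [0.585, -0.3154, 0.2268]
eef_rot: [0.146, 0.989, 0.0, 0.0]
contact_force: [-0.2, -0.6, -5.2]
opening: 0.488
finger_force: 45.0
the job is handed in; nothing more can be done
[ 0.58501188 -0.31544321  0.22678215] None
```

The job is handed in: the rotary tool is held steady with its stone pointing straight down, its tip an estimated 10 mm above the middle of the big hole, and I saw no sign of contact with anything on the way (I didn't recheck the tin, jar and drivers at the end).

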